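# Load and start the brush sanitiser

## Robot

A 7-joint arm with a two-finger parallel gripper is mounted at the origin on the work surface. World frame = base frame: x ahead of the robot, y to its left, z up, the work surface at z = 0. Lengths are in mm, angles in degrees, forces in N, time in s.
With the tool pointing down it reaches from about 400 to 850 mm from the base axis. Payload 10.4 kg.
Tool frame: the origin (TCP) lies midway between the tips of the shut fingers; the grasp point (between the pads) lies 19 mm behind it; z points along the fingers, y is the line along which they close (so a half turn about z gives the same grasp; the last joint's range is limited). The gripper opens to 87 mm and grips with 3 to 60 N. Pads are 19 mm wide; open, the fingers measure 117 mm over their backs; the gripper's body (75 mm by 190 mm) begins 51 mm behind the grasp point.
Start: joints at [67.116, 19.034, -3.707, 83.658, 1.238, 77.344, -5.071], TCP at [229.99, -581.169, 222.576] pointing down, gripper open.
Joint ranges: [-148.97, 148.97], [-28.65, 121.19], [-84.17, 76.75], [9.2, 138.47], [-72.65, 252.65], [3.7, 117.97], [-149.18, 149.18]. Speed limits (degrees/s): [127.2, 127.2, 159.86, 159.86, 180, 180, 180].

## Interface

Orientations are given as a 3x3 rotation matrix whose columns are the frame's x, y, z axes.
In Python, from bench import r gives the robot as it stands.
- The arm moves only by the shell command python3 -m jog 'ROWS'. ROWS is JSON, a list of rows, each an object of numbers: "claw": the closure, from 0 (fully open) to 1 (shut); "x", "y", "z": the shift along the tool's x, y, z in mm; "wx", "wy", "wz": the turn, a rotation vector about the tool's x, y, z in degrees. In form: [{"claw": .., "x": .., "y": .., "z": .., "wx": .., "wy": .., "wz": ..}, ...]. A call has 1 to 8 rows; each row is the pose to reach, as a shift and turn from the pose commanded when the call began, along the tool's axes at that moment; what a row does not reach only later rows make up. A row lasts 1/8 s, in which the tool goes at most 62.5 mm and 10.7 degrees, less where a joint would pass 70% of its speed; a pose out of reach is approached as far as the arm can. A call with a gripper value outside its range is refused whole. The fingers move at their own pace and stop on an object; the grip force is fixed at half the most. Time passes only in rows, so rows that repeat a pose let the fingers close. It gives the time, the measured TCP pose, the force, the opening and the grip force at its end, in the units of the state.
- r.read_state(): the state, without advancing time (a new reading comes with each control period).
- r.snapshot(name): name is "scene" or "top" or "wrist"; returns a dict with "img" (480x640x3 uint8, red, green, blue), "z_map" (480x640 float32, mm along the optical axis (not along the pixel's ray), 0 where there is no reading), "fx", "fy", "cx", "cy" (pixels), "distortion" ([k1, k2, p1, p2, k3] as OpenCV has them; the pictures are not rectified), "rvec" (rotation vector, rad) and "tvec" (3), from world to camera coordinates, as OpenCV has them. Camera axes: x right, y down, z forward; pixel columns grow to the right and rows downward; lengths in mm; the calibration is good to about 2 mm. A picture is of the moment at which its call begins.
- r.hand_in(): hands the job in; it is judged then, once.
The state is a dict: "time_s": time; "joints": joint angles; "joint_velocities": joint speeds; "joint_torque": joint torques, N m; "position": TCP position; "orientation": TCP orientation; "contact_force": force on the tool from outside, world axes, zero at the start; "ft_torque": the same for the moment, N m; "grip_width": finger opening in mm; "grip_force": force on a finger pad.
Only numpy, scipy, OpenCV 4.12 (cv2) and the standard library are available. Lean on these libraries where they do the work, as an engineer would, in place of code of your own. Each camera call takes 0.05 s, during which the arm holds its last target. There are 200 camera calls.

## Task

The brushes are laid out on the tray of the small UV sanitising cabinet. Push the tray fully home, then push the glass door fully shut without slamming it, and only then press the start button on the cabinet's roof all the way down and let it come up again. Lift nothing: the brushes stay lying in the tray, and everything else on and around the cabinet stays where it is.

Things in the scene. Friction and masses are not known exactly. Their poses are not given: they have to be found in the camera images.
- cabinet: UV sanitising cabinet, white sheet metal, fixed: 200 mm deep (its x), 220 mm wide (its y), roof at 210 mm. Origin: centre of its footprint on the table. Its front faces its own -x, at x = -100 mm; opening 196 mm wide, 31 to 188 mm above the table. A black timer dial (diameter 40 mm, 16 mm high, fixed) stands on the roof at x = -30, y = -52 mm. A second, empty tray is already home lower down
- tray (a joint): Slide of the upper steel tray in m: 0 = fully home (against its stop), grows as it comes out of the front towards the cabinet's -x; at most 0.11. It starts 0.05 to 0.09 out, slides with about 1.5 N and stays where it is left
- tray_tab (a point): Point on the outer (front) face of the tray's upright finger tab, at mid width, 138 mm above the table; axes as the cabinet's. The tab is a steel plate 90 mm wide, 3 mm thick, its top edge 15 mm above this point. With the tray home the point is at the cabinet's x = -98, y = 0 mm (2 mm inside the front). Tray: 165 mm deep, 180 mm wide, rim 14 to 18 mm high
- door (a joint): Angle of the grey-framed glass door in rad: 0 = fully shut, grows as it opens (free edge swings from the cabinet's -y side out to its -x); at most 2.0. It starts 1.5 to 1.85 open, swings with about 0.1 N m of friction and light damping (0.2 N m s/rad) and stays where it is left
- door_hinge (a point): Point on the door's upright hinge axis at the door's lower edge, 31 mm above the table, at the cabinet's x = -104, y = +106 mm (left edge of the front). Axes turn with the door and match the cabinet's when shut: the leaf runs 212 mm from the hinge along -y and 168 mm up (top 199 mm above the table), inner face at x = 0, outer face at x = -14 mm, glass set back 5 mm in a 22 mm frame
- start (a joint): Travel of the start button in m: 0 = up, 0.006 = fully down; a spring returns it. Fully down takes 4 N
- start_top (a point): Centre of the top face of the steel start button (diameter 26 mm, in a grey housing), on the roof at the cabinet's x = -30 mm, y = +35 mm; it is pressed straight down
- brush_a: Make-up brush 146 mm long with a 26 mm wide flat head, 13 mm thick, lying across the tray; origin at mid length on its underside, its x along the brush towards the head
- brush_b: Make-up brush 146 mm long with a 17 mm wide head, 13 mm thick, lying across the tray; origin at mid length on its underside, its x along the brush towards the head
- tape_roll: Roll of tape lying flat on the cabinet's roof at the back: outer diameter 84 mm, 25 mm high; origin centre of underside
- paint_bottle_a: Paint bottle, diameter 38 mm, 90 mm high, standing by the hinge side of the cabinet; origin centre of underside
- paint_bottle_b: Paint bottle, diameter 38 mm, 90 mm high, standing on the grey turntable; origin centre of underside
- paint_bottle_c: Paint bottle, diameter 44 mm, 120 mm high, standing on the grey turntable; origin centre of underside
- colour_pot_a: Flat pot of face paint, diameter 56 mm, 22 mm high, on the table in front of the cabinet; origin centre of underside
- colour_pot_b: Flat pot of face paint, diameter 56 mm, 22 mm high, on the table in front of the cabinet; origin centre of underside
- coffee_cup: Lidded paper cup, diameter 84 mm, 119 mm high; origin centre of underside
- drink_can: Drink can, diameter 52 mm, 133 mm high; origin centre of underside
- door_edge (a point): Upper corner of the door's free edge, on its outer face, 199 mm above the table; axes turn with the door. A steel bar handle stands on the outer face along the free edge, 201 mm from the hinge, 81 to 149 mm above the table, reaching 22 mm out from that face

How it is judged:
By the outcome, as a careful person would: the job done as asked, in the order asked, and still so for the second after the job is handed in, with the robot touching nothing.
It also fails if it takes over 58 s, if anything falls off the work surface, if the arm or the gripper's body presses on something with over 40 N, if the wrist force passes 120 N, or if a joint passes its speed limit or range.

## Working session

There is one attempt and no reset: what is moved stays moved. The work goes in short steps, Python scripts to look and compute and a shell command to move; the robot and the scene stay as the last step left them, time stands still between calls to the robot, and variables do not carry over. Pictures are saved under pics/ and viewed, at most 10 in all, crops included, and the job is handed in when it is done.

```bash
ls; mkdir -p pics; python3 - <<'E'
from bench import r
import cv2,numpy as np
s=r.read_state()
print(s['time_s'],s['position'],s['orientation'],s['contact_force'],s['grip_width'])
for n in ['scene','top']:
    d=r.snapshot(n); cv2.imwrite(f'pics/{n}0.png',d['img'][:,:,::-1]); np.savez(f'{n}0.npz',**{k:np.array(v) for k,v in d.items()})
    R=cv2.Rodrigues(np.array(d['rvec'],float))[0]; print(n,-R.T@np.array(d['tvec']).ravel(),R[2],d['fx'],d['distortion'])
E
```

```text
pics
0.0 [ 229.81838857 -580.80403986  221.76188468] [[ 9.29841565e-01  3.67959719e-01 -5.55337969e-04]
 [ 3.67960136e-01 -9.29840676e-01  1.28680502e-03]
 [-4.28834195e-05 -1.40086703e-03 -9.99999018e-01]] [0.14912396 0.08913172 0.55246383] 87.07145655187176
scene [1182.84956555  513.19871971 1058.11897015] [-0.52637903 -0.37520069 -0.76298726] 545.1775180184158 [-0.16201903  0.          0.          0.          0.        ]
top [ 465.37334611   57.53069156 1069.00971649] [ 0.10305548  0.00794452 -0.99464388] 460.86447642884167 [-0.03850296  0.          0.          0.          0.        ]
```

View pics/scene0.png

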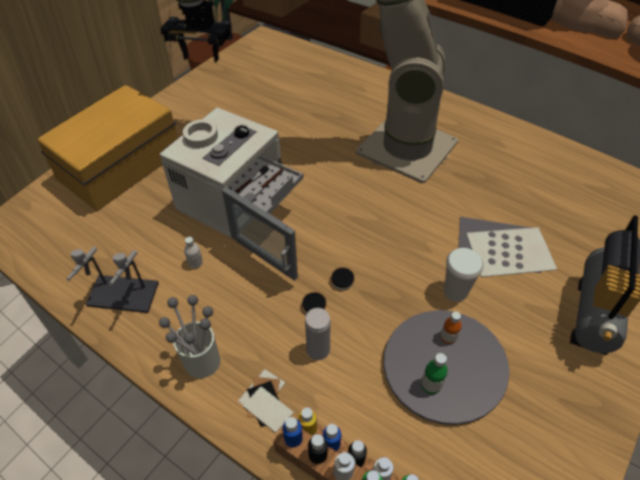

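View pics/top0.png

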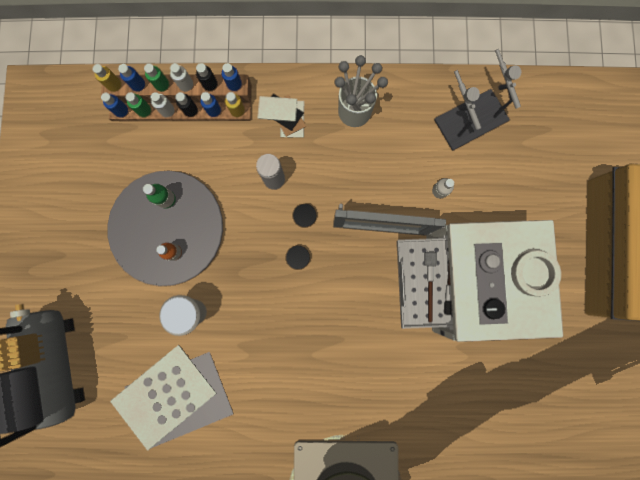

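The scene view shows the cabinet (roof around px 220,145) with the tray out and the door open. The top view shows the roof at px 450–560 × 222–340, the front facing image left. The tray front edge is at about px 400, the door leaf runs px 335–445 at row 220, and the button is at about (490,262). Next I'll measure these from the depth clouds.

```bash
cat > h.py <<'E'
import numpy as np,cv2
def cloud(d):
    K=np.array([[d['fx'],0,d['cx']],[0,d['fy'],d['cy']],[0,0,1]],float)
    u,v=np.meshgrid(np.arange(640.),np.arange(480.))
    p=cv2.undistortPoints(np.stack([u,v],-1).reshape(-1,1,2),K,np.array(d['distortion'],float)).reshape(480,640,2)
    z=np.asarray(d['z_map'],float)
    c=np.dstack([p*z[...,None],z])
    R=cv2.Rodrigues(np.array(d['rvec'],float))[0]
    w=(c-np.array(d['tvec'],float).ravel())@R
    w[z<=0]=np.nan
    return w
E
python3 - <<'E'
from h import *
np.set_printoptions(precision=1,suppress=True)
d=np.load('top0.npz'); w=cloud(d)
X,Y,Z=w[...,0],w[...,1],w[...,2]
print('table z',np.nanmedian(Z[380:400,250:280]))
reg=np.zeros((480,640),bool); reg[205:355,440:580]=1
m=reg&(Z>203)&(Z<216)
n,l,st,_=cv2.connectedComponentsWithStats(m.astype(np.uint8)); k=1+st[1:,4].argmax(); m=l==k
P=w[m]; rc=cv2.minAreaRect(P[:,:2].astype(np.float32)); print('roof z',np.median(P[:,2]),rc); print(cv2.boxPoints(rc))
# door top
reg=np.zeros((480,640),bool); reg[190:250,320:452]=1
m=reg&(Z>188)&(Z<206); P=w[m]; print('door top',len(P),cv2.boxPoints(cv2.minAreaRect(P[:,:2].astype(np.float32))),P[:,2].mean())
np.set_printoptions(linewidth=250)
print('Z row profile v=280',Z[280,392:470:2]); print(Y[280,392:470:2])
print(Z[310,392:470:2])
print('button'); print(Z[246:280:2,476:506:2])
b=reg*0; reg[:]=0; reg[235:285,470:515]=1
for lo in (213,216,219,222,225):
    m=reg&(Z>lo); P=w[m]; 
    if len(P): print(lo,len(P),P.mean(0),np.ptp(P,0))
E
```

```text
table z -0.5508199102002789
roof z 209.6800601989852 ((475.1497802734375, -287.0480041503906), (220.68624877929688, 201.60174560546875), 2.4537811279296875)
[[ 360.6 -191.1]
 [ 369.2 -392.5]
 [ 589.7 -383. ]
 [ 581.1 -181.6]]
door top 950 [[ 532.5 -185.4]
 [ 583.7 -199.9]
 [ 646.2   20.6]
 [ 595.    35.1]] 197.94364984169718
Z row profile v=280 [ -0.2  -0.4  -1.3 111.6 133.3 152.5 110.6 112.3 108.2 110.1 112.1 110.4 108.5 112.  109.2 109.9 111.9 109.5 119.5 123.  125.6 109.9 109.8 111.7 111.1 108.8 108.2 107.7 121.5 120.3 203.8 208.3 209.8 212.2 211.1 208.4 209.7 207.3 208.9]
[-106.  -110.7 -115.5 -101.4 -101.8 -102.5 -114.  -117.8 -122.7 -126.5 -130.3 -134.7 -139.3 -142.7 -147.5 -151.5 -155.2 -159.9 -161.7 -165.  -168.5 -176.4 -180.6 -184.3 -188.6 -193.4 -197.7 -202.  -202.4 -206.8 -187.3 -189.8 -193.1 -196.1 -200.2
 -204.7 -208.1 -212.6 -215.8]
[  1.2  -2.    2.7  -0.3 113.4 125.2 111.6 109.9 107.1 113.1 110.4 107.9 111.4 110.2 107.5 109.6 111.5 112.2 117.5 121.4 119.4 109.5 113.2 108.6 112.9 108.1 115.2 121.3 122.6 124.6 109.8 203.3 210.  208.7 209.8 209.3 209.  211.5 207.5]
butto
[... 1123 characters left out ...]
.7 213.7 211.7 215.2 221.7 221.5 222.7 221.9 221.2 221.9 217.8 220.1 212.7 210.6 204.5]
 [210.2 210.6 209.3 211.8 214.5 215.5 219.9 222.4 220.7 221.3 214.2 210.7 209.6 212.7 207.6]
 [209.3 209.9 212.2 209.3 211.  210.8 210.3 208.8 212.1 213.5 212.6 210.3 210.5 213.  208.8]
 [209.4 211.7 214.  210.3 212.  211.  210.4 209.7 211.9 211.9 210.8 213.9 208.1 210.3 210.9]
 [209.6 212.4 212.6 212.8 213.3 210.5 212.1 213.5 209.7 209.9 209.1 211.7 212.  213.3 211.3]]
213 594 [ 505.4 -257.1  222.1] [91.6 82.2 22.8]
216 449 [ 506.  -256.8  224.8] [61.1 66.  19.8]
219 406 [ 506.9 -255.6  225.5] [53.4 64.8 16.8]
222 256 [ 507.3 -255.8  228.3] [45.9 62.4 13.8]
225 173 [ 507.4 -255.3  230.8] [36.2 54.6 10.6]
```

```bash
python3 - <<'E'
from h import *
d=np.load('top0.npz'); im=d['img'][190:350,320:580,::-1]
a=cv2.resize(im,None,fx=3,fy=3,interpolation=cv2.INTER_CUBIC)
cv2.imwrite('pics/crop1.png',a)
E
```

```text
(no output)
```

View pics/crop1.png

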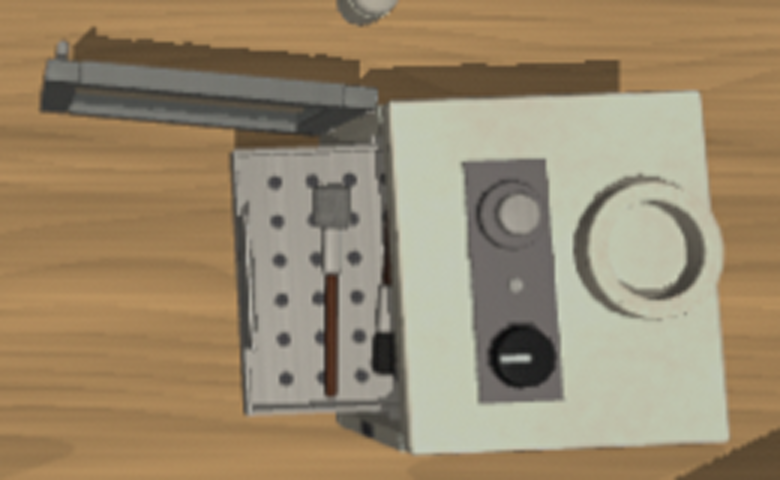

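```bash
cat >> h.py <<'E'
C=np.array([475.,-287.]); a=np.deg2rad(2.45)
cx=np.array([np.sin(a),-np.cos(a)]); cy=np.array([np.cos(a),np.sin(a)])
def tocab(p): q=np.asarray(p)[...,:2]-C; return np.stack([q@cx,q@cy],-1)
def towld(p): return C+p[0]*cx+p[1]*cy
E
python3 - <<'E'
from h import *
np.set_printoptions(precision=1,suppress=True)
for n in('top0','scene0'):
    w=cloud(np.load(n+'.npz')); q=tocab(w); x,y,Z=q[...,0],q[...,1],w[...,2]
    m=(Z>135)&(Z<158)&(abs(y)<55)&(x<-110)&(x>-230); print(n,'tab',m.sum(),np.percentile(x[m],[2,25,50,75,98]),np.percentile(y[m],[1,99]))
    m=(Z>192)&(Z<204)&(x<-115)&(x>-340)&(y>60)&(y<190)
    P=np.c_[x[m],y[m]]; print('door',len(P), P.min(0),P.max(0))
    if len(P)>30:
        vx,vy,x0,y0=cv2.fitLine(P.astype(np.float32),cv2.DIST_HUBER,0,.01,.01).ravel()
        s=-np.sign(vx); vx*=s;vy*=s
        ang=np.arctan2(-vx,-vy); print('angle',ang, 'line y at x=-104',y0+vy/vx*(-104-x0), 'far', (np.c_[P-[-104,106]]@[vx,vy]).max())
E
for i in 1; do python3 -c "
from h import *; print(towld((-30,35)),towld((-104,106)))"; done
```

```text
top0 tab 136 [-185.3 -184.9 -184.5 -183.3 -182. ] [-44.1  42.7]
door 812 [-313.5  107.2] [-115.1  145. ]
angle 1.6978884 line y at x=-104 112.38692 far 212.29004368700168
scene0 tab 157 [-185.8 -184.2 -183.4 -182.6 -180.6] [-42.9  46.1]
door 569 [-313.4  108.3] [-115.3  146. ]
angle 1.6942391 line y at x=-104 115.70053 far 211.9498597438445
[ 508.68558061 -255.53125902] [ 576.45736223 -178.56382685]
```

Cabinet centre is (475,-287) with its y axis at 2.45° to world x. The tab face is 87 mm out, the door is at 1.70 rad and the button top is at z 231. I'll raise the tool, swing it over in front of the tab, and close the fingers.

```bash
python3 -m jog '[{"claw":1,"z":-60},{"claw":1,"z":-80},{"claw":1,"x":41,"y":-40,"z":-80,"wz":-10},{"claw":1,"x":82,"y":-79,"z":-80,"wz":-20},{"claw":1,"x":123,"y":-119,"z":-80,"wz":-30},{"claw":1,"x":164,"y":-158,"z":-80,"wz":-40},{"claw":1,"x":205,"y":-198,"z":-80,"wz":-50},{"claw":1,"x":246,"y":-237,"z":-80,"wz":-60}]'
cat >> h.py <<'E'
def where(tx,ty,tz,yaw=True):
    "shift in current tool axes to a target given in cabinet x,y and world z; prints tool pose in cabinet axes"
    from bench import r
    s=r.read_state(); R=np.array(s['orientation']); p=np.array(s['position'])
    W=towld((tx,ty)); d=np.r_[W,tz]-p
    A=np.c_[np.r_[cx,0],np.r_[cy,0],[0,0,1]]
    np.set_printoptions(precision=1,suppress=True)
    want=A@np.array([[-1,0,0],[0,1,0],[0,0,-1.]])
    rv=np.rad2deg(cv2.Rodrigues(R.T@want)[0].ravel())
    print('t',s['time_s'],'cab',tocab(p),p[2],'shift',R.T@d,'to upright',rv,'F',np.array(s['contact_force']),'w',s['grip_width'])
    print('joints',np.array(s['joints']))
E
python3 -c "
from h import *; where(-225,0,300)"
```

```text
t 0.1 cab [ 283.1 -257.5] 221.85133770044837 shift [ 409.9 -395.7  -77.7] to upright [ -0.1  -0.  -70.9] F [-0.8 -1.   0.7] w 86.90924979661605
joints [67.1 19.1 -3.7 83.7  1.2 77.3 -5.1]schema error: expected keys claw, x, y, z, wx, wy, wz
```

```bash
python3 -m jog '[{"claw":1,"x":0,"y":0,"z":-60,"wx":0,"wy":0,"wz":0},{"claw":1,"x":0,"y":0,"z":-80,"wx":0,"wy":0,"wz":0},{"claw":1,"x":41,"y":-40,"z":-80,"wx":0,"wy":0,"wz":-10},{"claw":1,"x":82,"y":-79,"z":-80,"wx":0,"wy":0,"wz":-20},{"claw":1,"x":123,"y":-119,"z":-80,"wx":0,"wy":0,"wz":-30},{"claw":1,"x":164,"y":-158,"z":-80,"wx":0,"wy":0,"wz":-40},{"claw":1,"x":205,"y":-198,"z":-80,"wx":0,"wy":0,"wz":-50},{"claw":1,"x":246,"y":-237,"z":-80,"wx":0,"wy":0,"wz":-60}]'
python3 -c "
from h import *; where(-225,0,300)"
```

```text
time_s: 1.1
position: [371.9, -268.4, 302.4]
orientation: [[0.141, 0.99, -0.0], [0.99, -0.141, -0.0], [-0.0, -0.0, -1.0]]
contact_force: [0.1, -0.7, -0.6]
grip_width: 15.1
grip_force: 0.0
t 1.1 cab [ -23.  -102.2] 302.38349375267734 shift [217.3  63.6   2.3] to upright [ -0.    0.  -10.5] F [ 0.1 -0.7 -0.6] w 15.126634322919141
joints [ 52.8  -3.  -21.6  99.   -1.1  83.9  23.3]
```

```bash
python3 -m jog '[{"claw":1,"x":54,"y":16,"z":0,"wx":0,"wy":0,"wz":-4},{"claw":1,"x":108,"y":32,"z":0,"wx":0,"wy":0,"wz":-8},{"claw":1,"x":162,"y":48,"z":0,"wx":0,"wy":0,"wz":-10.5},{"claw":1,"x":210,"y":63,"z":0,"wx":0,"wy":0,"wz":-10.5},{"claw":1,"x":210,"y":63,"z":0,"wx":0,"wy":0,"wz":-10.5}]'
python3 -c "
from h import *; where(-240,0,250)"
```

```text
time_s: 1.72
position: [465.4, -67.6, 302.5]
orientation: [[-0.043, 0.999, 0.0], [0.999, 0.043, 0.001], [0.001, 0.0, -1.0]]
contact_force: [0.2, -0.7, -0.1]
grip_width: 0.3
grip_force: 0.0
t 1.725 cab [-219.6   -0.2] 302.45753660997235 shift [20.4  0.2 52.5] to upright [ 0.  -0.1  0. ] F [ 0.2 -0.7 -0.1] w 0.2910393600954679
joints [ 39.9  -0.9 -36.2  96.9  -0.6  83.8   6.2]
```

```bash
python3 -m jog '[{"claw":1,"x":2,"y":0,"z":40,"wx":0,"wy":-9,"wz":0},{"claw":1,"x":2,"y":0,"z":80,"wx":0,"wy":-18,"wz":0},{"claw":1,"x":2,"y":0,"z":120,"wx":0,"wy":-25,"wz":0},{"claw":1,"x":2,"y":0,"z":150,"wx":0,"wy":-25,"wz":0},{"claw":1,"x":2,"y":0,"z":164,"wx":0,"wy":-25,"wz":0},{"claw":1,"x":2,"y":0,"z":164,"wx":0,"wy":-25,"wz":0}]'
python3 -c "
from h import *; where(-205,0,138)"
```

```text
time_s: 2.48
position: [464.2, -70.6, 138.3]
orientation: [[-0.032, 0.999, 0.014], [0.906, 0.035, -0.422], [-0.423, -0.001, -0.906]]
contact_force: [0.5, -0.4, 0.9]
grip_width: 0.5
grip_force: 0.0
t 2.475 cab [-216.6   -1.6] 138.31325193008692 shift [-10.4   1.7   5.2] to upright [-0.2 25.  -0.4] F [ 0.5 -0.4  0.9] w 0.5019477737540189
joints [ 28.1   9.4 -45.8 113.1  32.6  71.1 -29.5]
```

```bash
python3 -m jog '[{"claw":1,"x":-7.2,"y":0,"z":3.4,"wx":0,"wy":0,"wz":0},{"claw":1,"x":-14.5,"y":0,"z":6.8,"wx":0,"wy":0,"wz":0},{"claw":1,"x":-19,"y":0,"z":8.9,"wx":0,"wy":0,"wz":0},{"claw":1,"x":-22.6,"y":0,"z":10.5,"wx":0,"wy":0,"wz":0},{"claw":1,"x":-26.3,"y":0,"z":12.2,"wx":0,"wy":0,"wz":0},{"claw":1,"x":-30,"y":0,"z":14,"wx":0,"wy":0,"wz":0},{"claw":1,"x":-34.4,"y":0,"z":16,"wx":0,"wy":0,"wz":0},{"claw":1,"x":-39,"y":0,"z":18.2,"wx":0,"wy":0,"wz":0}]' | grep -E "pos|force"
python3 -c "
from h import *; where(-106.6,0,138)"
```

```text
position: [466.2, -113.0, 138.6]
contact_force: [0.4, 1.7, 1.7]
grip_force: 0.8
t 3.475 cab [-174.2   -1.3] 138.5615050454444 shift [-61.    1.8  29.1] to upright [-0.1 25.  -0.3] F [0.4 1.7 1.7] w 0.07985440285159634
joints [ 31.6   8.4 -43.8 113.7  32.9  68.6 -24.6]
```

```bash
python3 -m jog '[{"claw":1,"x":-4.5,"y":0,"z":2.1,"wx":0,"wy":0,"wz":0},{"claw":1,"x":-10,"y":0,"z":4.6,"wx":0,"wy":0,"wz":0},{"claw":1,"x":-15.4,"y":0,"z":7.2,"wx":0,"wy":0,"wz":0},{"claw":1,"x":-20.8,"y":0,"z":9.7,"wx":0,"wy":0,"wz":0},{"claw":1,"x":-26.3,"y":0,"z":12.2,"wx":0,"wy":0,"wz":0},{"claw":1,"x":-31.7,"y":0,"z":14.8,"wx":0,"wy":0,"wz":0},{"claw":1,"x":-36.2,"y":0,"z":16.9,"wx":0,"wy":0,"wz":0},{"claw":1,"x":-40,"y":0,"z":18.6,"wx":0,"wy":0,"wz":0}]' | grep -E "pos|force"
python3 -c "
from h import *; where(-106.6,0,138)"
```

```text
position: [467.7, -157.2, 138.6]
contact_force: [1.4, 1.3, -0.6]
grip_force: 0.8
t 4.475 cab [-130.    -1.8] 138.56277118591964 shift [-21.    1.9  10.4] to upright [-0.1 25.  -0.4] F [ 1.4  1.3 -0.6] w 0.6504007832487406
joints [ 34.9   8.1 -41.5 113.7  33.5  66.3 -19.7]
```

```bash
python3 -m jog '[{"claw":1,"x":-3,"y":0,"z":1.4,"wx":0,"wy":0,"wz":0},{"claw":1,"x":-6,"y":0,"z":2.8,"wx":0,"wy":0,"wz":0},{"claw":1,"x":-9,"y":0,"z":4.2,"wx":0,"wy":0,"wz":0},{"claw":1,"x":-11.5,"y":0,"z":5.4,"wx":0,"wy":0,"wz":0},{"claw":1,"x":-14,"y":0,"z":6.5,"wx":0,"wy":0,"wz":0},{"claw":1,"x":-16,"y":0,"z":7.5,"wx":0,"wy":0,"wz":0},{"claw":1,"x":-18,"y":0,"z":8.4,"wx":0,"wy":0,"wz":0},{"claw":1,"x":-18,"y":0,"z":8.4,"wx":0,"wy":0,"wz":0}]' | grep -E "pos|force"
python3 -c "
from h import *; where(-106.6,0,138)"
```

```text
position: [468.2, -177.0, 138.6]
contact_force: [0.3, 0.4, 0.3]
grip_force: 0.2
t 5.475 cab [-110.2   -2.1] 138.56786857362428 shift [-3.   2.1  2. ] to upright [-0.1 25.  -0.4] F [0.3 0.4 0.3] w 0.7037099780025484
joints [ 36.3   8.2 -40.4 113.6  33.8  65.3 -17.6]
```

```bash
python3 -m jog '[{"claw":1,"x":-1,"y":0,"z":0.5,"wx":0,"wy":0,"wz":0},{"claw":1,"x":-2,"y":0,"z":0.9,"wx":0,"wy":0,"wz":0}]' | grep -E "pos|force"
python3 -c "
from h import *; where(-106.6,0,138)"
```

```text
position: [468.4, -178.9, 138.6]
contact_force: [0.1, 1.7, 0.0]
grip_force: 0.8
t 5.725 cab [-108.3   -2. ] 138.5751246970787 shift [-1.3  2.   1.2] to upright [-0.1 25.  -0.3] F [0.1 1.7 0. ] w 0.5186441103458553
joints [ 36.5   8.2 -40.3 113.5  33.8  65.2 -17.4]
```

Continue in 1 mm steps until the force rises at the stop.

```bash
python3 -m jog '[{"claw":1,"x":-1,"y":0,"z":0.5,"wx":0,"wy":0,"wz":0},{"claw":1,"x":-2,"y":0,"z":0.9,"wx":0,"wy":0,"wz":0}]' | grep -E "pos|force"
python3 -m jog '[{"claw":1,"x":-1,"y":0,"z":0.5,"wx":0,"wy":0,"wz":0},{"claw":1,"x":-1,"y":0,"z":0.5,"wx":0,"wy":0,"wz":0}]' | grep -E "pos|contact"

```

```text
position: [468.6, -180.6, 138.5]
contact_force: [-1.5, 5.6, 0.7]
grip_force: 3.1
position: [468.6, -180.8, 138.4]
contact_force: [-2.7, 8.0, 3.2]
```

```bash
python3 -m jog '[{"claw":1,"x":-1.4,"y":0,"z":0.7,"wx":0,"wy":0,"wz":0},{"claw":1,"x":-1.4,"y":0,"z":0.7,"wx":0,"wy":0,"wz":0}]' | grep -E "pos|contact"
python3 -m jog '[{"claw":1,"x":4,"y":0,"z":-2,"wx":0,"wy":0,"wz":0},{"claw":1,"x":20,"y":0,"z":-9,"wx":0,"wy":0,"wz":0},{"claw":1,"x":60,"y":0,"z":-28,"wx":0,"wy":0,"wz":0},{"claw":1,"x":60,"y":0,"z":-28,"wx":0,"wy":0,"wz":0}]' | grep -E "pos|contact"
python3 - <<'E'
from h import *
from bench import r
for n in('scene','top'):
    d=r.snapshot(n); w=cloud(d); q=tocab(w); x,y,Z=q[...,0],q[...,1],w[...,2]
    m=(Z>130)&(Z<158)&(abs(y)<48)&(x<-90)&(x>-108); print(n,'tab',m.sum(),x[m].mean() if m.any() else 0)
    if n=='scene': cv2.imwrite('pics/s2.png',cv2.resize(d['img'][90:290,120:340,::-1],None,fx=3,fy=3))
where(-330,40,270)
E
```

```text
position: [468.7, -181.1, 138.3]
contact_force: [-5.3, 13.7, 5.8]
position: [466.8, -113.9, 138.7]
contact_force: [-0.6, -1.1, 0.2]
scene tab 185 -96.3101212403702
top tab 199 -97.26267790036755
t 7.075 cab [-170.1   -1.4] 138.6405401259195 shift [  89.5   40.6 -186.8] to upright [-0.1 25.  -0.3] F [-0.  -0.3  0.1] w 0.6391436591161562
joints [ 31.9   8.4 -43.6 113.7  33.   68.4 -24.1]
```

View pics/s2.png

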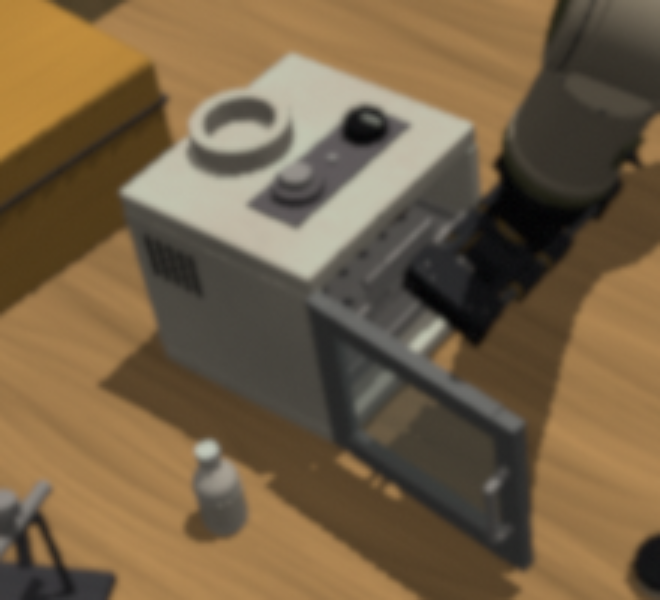

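The tray is home: the tab face reads about x = -97 and the force rose at the stop. Now I'll go upright, lift, and cross over the door top.

```bash
python3 -m jog '[{"claw":1,"x":0,"y":0,"z":-45,"wx":0,"wy":0,"wz":0},{"claw":1,"x":-16,"y":0,"z":-90,"wx":0,"wy":8,"wz":0},{"claw":1,"x":-32,"y":0,"z":-140,"wx":0,"wy":16,"wz":0},{"claw":1,"x":-32,"y":0,"z":-140,"wx":0,"wy":25,"wz":0},{"claw":1,"x":-32,"y":0,"z":-140,"wx":0,"wy":25,"wz":0}]' | grep -E "pos|contact"
python3 - <<'E'
from h import *
def p(t,r=182,g=0):
    l=np.array([-np.sin(t),-np.cos(t)]); n=np.array([-np.cos(t),np.sin(t)])
    s=9.5*abs(n[0])+15*abs(n[1])
    return np.array([-104,106])+r*l+(14+s+g)*n
print(p(1.696,g=30))
where(*p(1.696,g=30),165)
E
```

```text
position: [464.8, -91.5, 279.1]
contact_force: [0.3, 0.1, -1.2]
[-277.07413559  188.32628964]
t 7.7 cab [-195.7   -1.9] 279.14954083591357 shift [ 84.  189.  114.2] to upright [ 0.  -0.  -0.8] F [ 0.3  0.1 -1.2] w 0.3914514566022687
joints [ 43.4   0.1 -37.3  98.8   0.1  81.1   7.7]
```

```bash
python3 -m jog '[{"claw":1,"x":22,"y":50,"z":0,"wx":0,"wy":0,"wz":-0.8},{"claw":1,"x":44,"y":100,"z":0,"wx":0,"wy":0,"wz":-0.8},{"claw":1,"x":66,"y":150,"z":0,"wx":0,"wy":0,"wz":-0.8},{"claw":1,"x":84,"y":189,"z":0,"wx":0,"wy":0,"wz":-0.8},{"claw":1,"x":84,"y":189,"z":20,"wx":0,"wy":0,"wz":-0.8},{"claw":1,"x":84,"y":189,"z":70,"wx":0,"wy":0,"wz":-0.8},{"claw":1,"x":84,"y":189,"z":114,"wx":0,"wy":0,"wz":-0.8},{"claw":1,"x":84,"y":189,"z":114,"wx":0,"wy":0,"wz":-0.8}]' | grep -E "pos|contact"
cat >> h.py <<'E'
def door(t,r=182,g=0):
    l=np.array([-np.sin(t),-np.cos(t)]); n=np.array([-np.cos(t),np.sin(t)])
    s=9.5*abs(n[0])+15*abs(n[1])
    return np.array([-104,106])+r*l+(14+s+g)*n
def table(ts,g=0):
    from bench import r
    s=r.read_state(); q=tocab(s['position'])
    for t in ts:
        d=door(t,g=g)-q; print('%.3f x %.1f y %.1f'%(t,-d[0],d[1]))
E
python3 -c "
from h import *; where(*door(1.696),165); table(np.arange(1.65,1.25,-.05))"
```

```text
position: [648.6, 3.4, 161.2]
contact_force: [-0.1, -0.4, 1.1]
t 8.7 cab [-282.7  185.9] 161.22962774709166 shift [ -1.6 -27.3  -3.6] to upright [-0.4  0.1  0.5] F [-0.1 -0.4  1.1] w 0.21182611614344998
joints [ 24.7  29.9 -40.6  82.3  19.5  75.4 -14.2]
1.650 x 0.4 y -35.9
1.600 x 2.4 y -45.3
1.550 x 3.9 y -54.5
1.500 x 5.0 y -63.2
1.450 x 5.6 y -72.0
1.400 x 5.9 y -80.8
1.350 x 5.6 y -89.8
1.300 x 5.0 y -98.7
```

```bash
python3 -m jog '[{"claw":1,"x":0,"y":-10,"z":-3,"wx":0,"wy":0,"wz":0.5},{"claw":1,"x":0,"y":-19,"z":-3,"wx":0,"wy":0,"wz":0.5},{"claw":1,"x":0,"y":-27,"z":-3,"wx":0,"wy":0,"wz":0.5},{"claw":1,"x":0.5,"y":-36,"z":-3,"wx":0,"wy":0,"wz":0.5},{"claw":1,"x":2.5,"y":-45,"z":-3,"wx":0,"wy":0,"wz":0.5},{"claw":1,"x":4,"y":-54.5,"z":-3,"wx":0,"wy":0,"wz":0.5},{"claw":1,"x":5,"y":-63,"z":-3,"wx":0,"wy":0,"wz":0.5},{"claw":1,"x":5.6,"y":-72,"z":-3,"wx":0,"wy":0,"wz":0.5}]' | grep -E "pos|contact"
python3 -c "
from h import *; where(*door(1.45),165); table(np.arange(1.40,1.0,-.05))"
```

```text
position: [578.2, 5.3, 168.0]
contact_force: [0.4, 0.1, 0.4]
t 9.7 cab [-287.7  115.6] 167.95064889256207 shift [ 0.6 -1.7  3. ] to upright [ 0.   0.  -0.1] F [0.4 0.1 0.4] w 0.597770666305313
joints [ 30.1  20.6 -43.   93.4  14.6  71.8 -13.3]
1.400 x 0.9 y -10.6
1.350 x 0.7 y -19.5
1.300 x 0.0 y -28.4
1.250 x -1.1 y -37.3
1.200 x -2.6 y -46.3
1.150 x -4.6 y -55.1
1.100 x -7.1 y -63.9
1.050 x -10.0 y -72.6
```

```bash
cat >> h.py <<'E'
def angle(names=('top','scene')):
    from bench import r
    for n in names:
        w=cloud(r.snapshot(n)); q=tocab(w); x,y,Z=q[...,0],q[...,1],w[...,2]
        rr=np.hypot(x+104,y-106)
        m=(Z>190)&(Z<203)&(x<-106)&(rr>40)&(rr<222)
        P=np.c_[x[m]+104,y[m]-106]; an=np.arctan2(-P[:,0],-P[:,1])
        print(n,m.sum(),'angles pct',np.round(np.percentile(an,[2,25,50,75,98]),3))
E
python3 -c "
from h import *; angle()"
```

```text
Traceback (most recent call last):
  File "h.py", line 43, in angle
    print(n,m.sum(),'angles pct',np.round(np.percentile(an,[2,25,50,75,98]),3))
                                          ~~~~~~~~~~~~~^^^^^^^^^^^^^^^^^^^^
IndexError: index -1 is out of bounds for axis 0 with size 0
```

```bash
python3 - <<'E'
from h import *
from bench import r
angle(('scene',))
d=r.snapshot('scene'); cv2.imwrite('pics/s3.png',cv2.resize(d['img'][90:290,120:340,::-1],None,fx=3,fy=3))
E
```

```text
scene 264 angles pct [1.46  1.517 1.58  1.649 1.783]
```

View pics/s3.png

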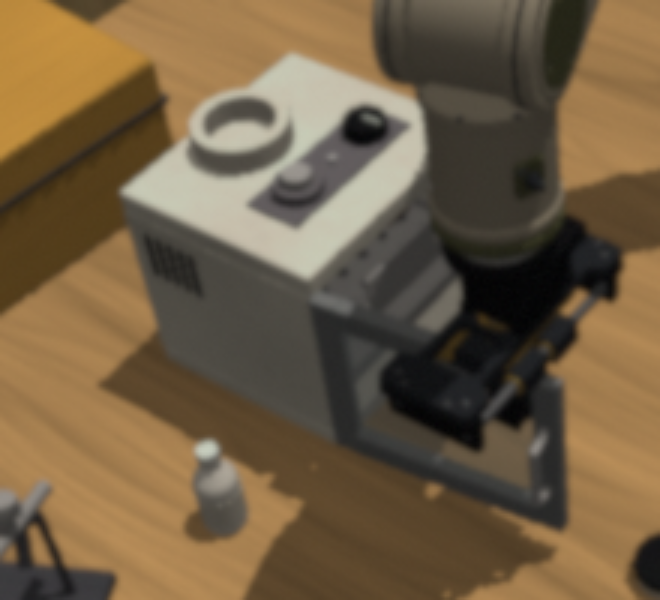

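The door has followed: its free edge moved from about px 525 to 565 in the crop, with the fingers behind the top rail. I'll keep following the arc.

```bash
python3 -m jog '[{"claw":1,"x":1,"y":-9,"z":3,"wx":0,"wy":0,"wz":0},{"claw":1,"x":0.7,"y":-18,"z":3,"wx":0,"wy":0,"wz":0},{"claw":1,"x":0,"y":-27,"z":3,"wx":0,"wy":0,"wz":0},{"claw":1,"x":-1,"y":-36,"z":3,"wx":0,"wy":0,"wz":0},{"claw":1,"x":-2.6,"y":-45,"z":3,"wx":0,"wy":0,"wz":0},{"claw":1,"x":-4.6,"y":-54,"z":3,"wx":0,"wy":0,"wz":0},{"claw":1,"x":-7,"y":-63,"z":3,"wx":0,"wy":0,"wz":0},{"claw":1,"x":-10,"y":-72,"z":3,"wx":0,"wy":0,"wz":0}]' | grep -E "pos|contact"
python3 -c "
from h import *; where(*door(1.05),165); table(np.arange(1.0,.6,-.05))"
```

```text
position: [506.7, -7.8, 165.0]
contact_force: [1.5, 0.0, 0.1]
t 10.85 cab [-277.6   43.6] 165.02641274444122 shift [ 0.1 -0.6  0. ] to upright [ 0.   0.  -0.1] F [1.5 0.  0.1] w 0.24675670434486388
joints [ 36.5  10.9 -44.6 103.8   8.2  68.6  -8.1]
1.000 x -3.3 y -9.2
0.950 x -7.1 y -17.6
0.900 x -11.3 y -25.9
0.850 x -16.0 y -34.0
0.800 x -21.1 y -41.9
0.750 x -26.7 y -49.5
0.700 x -32.7 y -56.9
0.650 x -39.0 y -63.9
```

```bash
python3 -m jog '[{"claw":1,"x":-3.3,"y":-9,"z":0,"wx":0,"wy":0,"wz":0},{"claw":1,"x":-7,"y":-17.5,"z":0,"wx":0,"wy":0,"wz":0},{"claw":1,"x":-11.3,"y":-26,"z":0,"wx":0,"wy":0,"wz":0},{"claw":1,"x":-16,"y":-34,"z":0,"wx":0,"wy":0,"wz":0},{"claw":1,"x":-21,"y":-42,"z":0,"wx":0,"wy":0,"wz":0},{"claw":1,"x":-26.7,"y":-49.5,"z":0,"wx":0,"wy":0,"wz":0},{"claw":1,"x":-32.7,"y":-57,"z":0,"wx":0,"wy":0,"wz":0},{"claw":1,"x":-39,"y":-64,"z":0,"wx":0,"wy":0,"wz":0}]' | grep -E "pos|contact"
python3 -c "
from h import *; where(*door(.65),165); table(np.arange(.6,.2,-.05))"
```

```text
position: [444.4, -49.7, 165.0]
contact_force: [0.8, -0.1, 1.4]
t 11.85 cab [-238.4  -20.4] 164.9907098036243 shift [ 0.2  0.  -0. ] to upright [ 0.   0.  -0.1] F [ 0.8 -0.1  1.4] w 0.4323314601804171
joints [ 43.3   1.4 -42.6 111.7   1.   67.3   2.7]
0.600 x -6.6 y -6.7
0.550 x -13.7 y -13.1
0.500 x -21.2 y -19.2
0.450 x -29.0 y -24.8
0.400 x -37.2 y -30.1
0.350 x -45.6 y -35.0
0.300 x -54.3 y -39.4
0.250 x -63.3 y -43.3
```

```bash
python3 -m jog '[{"claw":1,"x":-6.6,"y":-6.7,"z":0,"wx":0,"wy":0,"wz":0},{"claw":1,"x":-13.7,"y":-13,"z":0,"wx":0,"wy":0,"wz":0},{"claw":1,"x":-21,"y":-19,"z":0,"wx":0,"wy":0,"wz":0},{"claw":1,"x":-29,"y":-25,"z":0,"wx":0,"wy":0,"wz":0},{"claw":1,"x":-37,"y":-30,"z":0,"wx":0,"wy":0,"wz":0},{"claw":1,"x":-45.6,"y":-35,"z":0,"wx":0,"wy":0,"wz":0},{"claw":1,"x":-51,"y":-38,"z":0,"wx":0,"wy":0,"wz":0},{"claw":1,"x":-54,"y":-39.4,"z":0,"wx":0,"wy":0,"wz":0}]' | grep -E "pos|contact"
python3 -c "
from h import *; angle(('scene','top')); where(*door(.30),165); table([.27,.24,.21,.19,.17,.15,.135,.12,.105,.09,.08,.07,.06,.05,.04,.03,.02,.01,0])"
```

```text
position: [407.6, -105.3, 165.0]
contact_force: [0.0, 0.1, -0.3]
scene 246 angles pct [0.317 0.391 0.439 0.494 0.604]
top 181 angles pct [0.303 0.365 0.424 0.496 0.618]
t 12.95 cab [-184.5  -59.5] 164.94492828075744 shift [-0.5 -0.2 -0.1] to upright [-0.   0.  -0.1] F [-1.  -0.3 -0.1] w 0.3247407651480954
joints [ 48.   -3.  -38.  115.2  -2.   67.2  13.1]
0.270 x -5.8 y -2.7
0.240 x -11.2 y -4.9
0.210 x -16.8 y -7.0
0.190 x -20.5 y -8.3
0.170 x -24.2 y -9.5
0.150 x -28.0 y -10.6
0.135 x -30.8 y -11.4
0.120 x -33.7 y -12.2
0.105 x -36.6 y -12.9
0.090 x -39.5 y -13.5
0.080 x -41.4 y -13.9
0.070 x -43.3 y -14.3
0.060 x -45.3 y -14.7
0.050 x -47.2 y -15.1
0.040 x -49.2 y -15.4
0.030 x -51.1 y -15.7
0.020 x -53.1 y -16.0
0.010 x -55.1 y -16.2
0.000 x -57.0 y -16.5
```

```bash
python3 -m jog '[{"claw":1,"x":-6,"y":-2.7,"z":0,"wx":0,"wy":0,"wz":0},{"claw":1,"x":-11,"y":-5,"z":0,"wx":0,"wy":0,"wz":0},{"claw":1,"x":-16,"y":-6.8,"z":0,"wx":0,"wy":0,"wz":0},{"claw":1,"x":-20,"y":-8.2,"z":0,"wx":0,"wy":0,"wz":0},{"claw":1,"x":-24,"y":-9.5,"z":0,"wx":0,"wy":0,"wz":0},{"claw":1,"x":-28,"y":-10.6,"z":0,"wx":0,"wy":0,"wz":0},{"claw":1,"x":-31,"y":-11.4,"z":0,"wx":0,"wy":0,"wz":0},{"claw":1,"x":-34,"y":-12.2,"z":0,"wx":0,"wy":0,"wz":0}]' | grep -E "pos|contact"
python3 -m jog '[{"claw":1,"x":-2,"y":-0.5,"z":0,"wx":0,"wy":0,"wz":0},{"claw":1,"x":-4,"y":-1,"z":0,"wx":0,"wy":0,"wz":0},{"claw":1,"x":-6,"y":-1.4,"z":0,"wx":0,"wy":0,"wz":0},{"claw":1,"x":-8,"y":-1.8,"z":0,"wx":0,"wy":0,"wz":0},{"claw":1,"x":-10,"y":-2.2,"z":0,"wx":0,"wy":0,"wz":0},{"claw":1,"x":-12,"y":-2.6,"z":0,"wx":0,"wy":0,"wz":0},{"claw":1,"x":-14,"y":-3,"z":0,"wx":0,"wy":0,"wz":0},{"claw":1,"x":-16,"y":-3.2,"z":0,"wx":0,"wy":0,"wz":0}]' | grep -E "pos|contact"
python3 -c "
from h import *; angle(('scene',)); where(*door(0),165)"
```

```text
position: [397.0, -139.5, 165.0]
contact_force: [1.0, 1.3, 0.1]
position: [394.5, -155.6, 165.0]
contact_force: [0.3, 0.4, 0.7]
scene 244 angles pct [0.032 0.104 0.155 0.213 0.324]
t 15.0 cab [-134.4  -74.9] 164.97389618245572 shift [-6.9 -1.1 -0. ] to upright [-0.   0.  -0.1] F [ 1.3 -0.3  0.5] w 0.5116614997047925
joints [ 51.1  -2.6 -34.3 115.   -1.6  67.2  19.8]
```

```bash
python3 -m jog '[{"claw":1,"x":-1.3,"y":-0.2,"z":0,"wx":0,"wy":0,"wz":0},{"claw":1,"x":-2.6,"y":-0.4,"z":0,"wx":0,"wy":0,"wz":0},{"claw":1,"x":-3.8,"y":-0.6,"z":0,"wx":0,"wy":0,"wz":0},{"claw":1,"x":-5,"y":-0.8,"z":0,"wx":0,"wy":0,"wz":0},{"claw":1,"x":-6,"y":-1,"z":0,"wx":0,"wy":0,"wz":0},{"claw":1,"x":-7,"y":-1,"z":0,"wx":0,"wy":0,"wz":0}]' | grep -E "pos|contact"
python3 -m jog '[{"claw":1,"x":-1,"y":0,"z":0,"wx":0,"wy":0,"wz":0},{"claw":1,"x":-2,"y":0,"z":0,"wx":0,"wy":0,"wz":0}]' | grep -E "pos|contact"

```

```text
position: [393.7, -162.1, 165.0]
contact_force: [-2.7, 5.2, 2.9]
position: [393.7, -162.2, 165.0]
contact_force: [-3.6, 14.6, 8.1]
```

```bash
python3 -m jog '[{"claw":1,"x":-3,"y":0,"z":0,"wx":0,"wy":0,"wz":0},{"claw":1,"x":-3,"y":0,"z":0,"wx":0,"wy":0,"wz":0}]' | grep -E "pos|contact"
python3 -m jog '[{"claw":1,"x":4,"y":0,"z":0,"wx":0,"wy":0,"wz":0},{"claw":1,"x":30,"y":10,"z":0,"wx":0,"wy":0,"wz":0},{"claw":1,"x":30,"y":10,"z":-60,"wx":0,"wy":0,"wz":0},{"claw":1,"x":30,"y":10,"z":-110,"wx":0,"wy":0,"wz":0},{"claw":1,"x":30,"y":10,"z":-110,"wx":0,"wy":0,"wz":0}]' | grep -E "pos|contact"
python3 - <<'E'
from h import *
from bench import r
d=r.snapshot('scene'); cv2.imwrite('pics/s4.png',cv2.resize(d['img'][90:290,120:340,::-1],None,fx=3,fy=3))
for n in('scene','top'):
    w=cloud(r.snapshot(n)); q=tocab(w); x,y,Z=q[...,0],q[...,1],w[...,2]
    m=(Z>185)&(Z<202)&(x<-102)&(x>-160)&(y<95)&(y>-112)
    for a,b in((-112,-60),(-60,0),(0,95)):
        k=m&(y>a)&(y<b); print(n,a,k.sum(),np.percentile(x[k],[2,10,50]) if k.any() else '')
    m=(Z>229)&(abs(x+30)<22)&(abs(y-35)<22); print('button',q[m].mean(0) if m.any() else '',Z[m].mean())
where(-30,35,260)
E
```

```text
position: [393.7, -162.2, 165.0]
contact_force: [-6.7, 26.0, 14.0]
position: [404.4, -137.8, 278.6]
contact_force: [0.5, 0.0, -0.4]
scene -112 112 [-118.57570136 -117.49278763 -113.30670296]
scene -60 161 [-119.55052964 -118.16614458 -114.54981006]
scene 0 273 [-118.84781703 -117.67079395 -114.48487019]
button [-31.34420179  36.54417637] 231.80644374968975
top -112 0 
top -60 186 [-118.04278389 -117.72581071 -112.00061958]
top 0 283 [-118.32698293 -117.9026041  -112.77956431]
button [-31.39507551  34.60635742] 231.39342486766247
t 17.025 cab [-152.8  -66.2] 274.169540624916 shift [-122.6  101.4   14.1] to upright [-0.1 -0.  -0.1] F [ 0.5 -0.7 -0.4] w 0.13976307518314984
joints [ 50.8  -7.2 -34.3 105.2  -4.1  80.8  19.7]
```

View pics/s4.png

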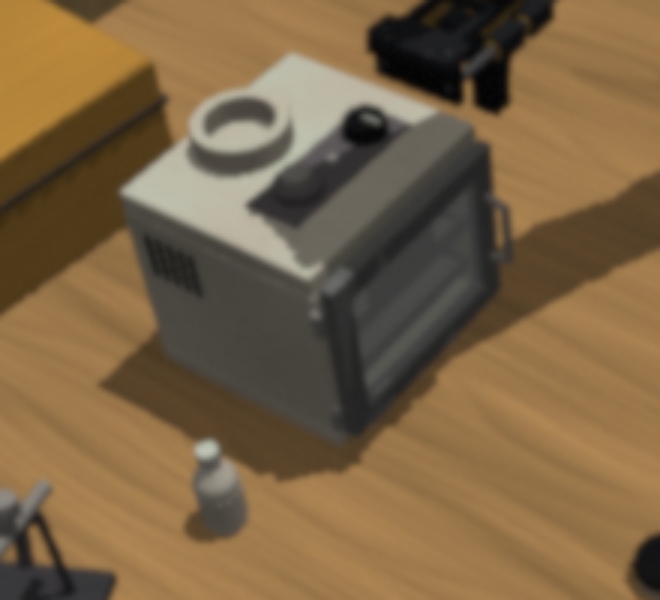

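The door is shut flush: its outer face is at x≈-118 along its whole width. The button is up at (-31,35), top z≈231.5. Moving over it now.

```bash
python3 -m jog '[{"claw":1,"x":-40,"y":33,"z":0,"wx":0,"wy":0,"wz":0},{"claw":1,"x":-80,"y":66,"z":0,"wx":0,"wy":0,"wz":0},{"claw":1,"x":-121,"y":101,"z":0,"wx":0,"wy":0,"wz":0},{"claw":1,"x":-121,"y":101,"z":15,"wx":0,"wy":0,"wz":0},{"claw":1,"x":-121,"y":101,"z":33,"wx":0,"wy":0,"wz":0},{"claw":1,"x":-121,"y":101,"z":33,"wx":0,"wy":0,"wz":0}]' | grep -E "pos|contact"
python3 -c "
from h import *; where(-31,35,232)"
```

```text
position: [507.3, -252.5, 240.1]
contact_force: [0.5, 0.2, 0.2]
t 17.775 cab [-33.   33.8] 240.12439464659084 shift [-2.1  1.3  8.1] to upright [-0.2 -0.1  0. ] F [0.5 0.2 0.2] w 0.46173894863493237
joints [ 50.   14.2 -33.2  89.7   7.8  78.6  18.5]
```

```bash
python3 -m jog '[{"claw":1,"x":-2,"y":1,"z":4,"wx":0,"wy":0,"wz":0},{"claw":1,"x":-2,"y":1,"z":8,"wx":0,"wy":0,"wz":0},{"claw":1,"x":-2,"y":1,"z":10,"wx":0,"wy":0,"wz":0},{"claw":1,"x":-2,"y":1,"z":12,"wx":0,"wy":0,"wz":0},{"claw":1,"x":-2,"y":1,"z":12,"wx":0,"wy":0,"wz":0}]' | grep -E "pos|contact"
python3 -m jog '[{"claw":1,"x":0,"y":0,"z":1,"wx":0,"wy":0,"wz":0},{"claw":1,"x":0,"y":0,"z":2,"wx":0,"wy":0,"wz":0},{"claw":1,"x":0,"y":0,"z":2,"wx":0,"wy":0,"wz":0}]' | grep -E "pos|contact"
```

```text
position: [509.7, -255.7, 230.1]
contact_force: [-0.6, 0.6, 2.6]
position: [509.8, -255.7, 228.0]
contact_force: [-1.1, 0.4, 2.6]
```

```bash
python3 -m jog '[{"claw":1,"x":0,"y":0,"z":1,"wx":0,"wy":0,"wz":0},{"claw":1,"x":0,"y":0,"z":2,"wx":0,"wy":0,"wz":0},{"claw":1,"x":0,"y":0,"z":2,"wx":0,"wy":0,"wz":0}]' | grep -E "pos|contact"
python3 -m jog '[{"claw":1,"x":0,"y":0,"z":1,"wx":0,"wy":0,"wz":0},{"claw":1,"x":0,"y":0,"z":1,"wx":0,"wy":0,"wz":0}]' | grep -E "pos|contact"
```

```text
position: [509.8, -255.8, 226.5]
contact_force: [-2.6, 2.1, 6.8]
position: [509.9, -255.8, 226.3]
contact_force: [-5.6, 1.3, 13.3]
```

```bash
python3 -m jog '[{"claw":1,"x":0,"y":0,"z":1,"wx":0,"wy":0,"wz":0},{"claw":1,"x":0,"y":0,"z":1,"wx":0,"wy":0,"wz":0}]' | grep -E "pos|contact"
python3 -m jog '[{"claw":1,"x":0,"y":0,"z":-3,"wx":0,"wy":0,"wz":0},{"claw":1,"x":0,"y":0,"z":-8,"wx":0,"wy":0,"wz":0},{"claw":1,"x":0,"y":0,"z":-20,"wx":0,"wy":0,"wz":0},{"claw":1,"x":0,"y":0,"z":-70,"wx":0,"wy":0,"wz":0},{"claw":1,"x":50,"y":-30,"z":-90,"wx":0,"wy":0,"wz":0},{"claw":1,"x":100,"y":-60,"z":-90,"wx":0,"wy":0,"wz":0},{"claw":1,"x":150,"y":-90,"z":-90,"wx":0,"wy":0,"wz":0},{"claw":1,"x":150,"y":-90,"z":-90,"wx":0,"wy":0,"wz":0}]' | grep -E "pos|contact"
python3 - <<'E'
from h import *
from bench import r
for n in('scene','top'):
    d=r.snapshot(n); w=cloud(d); q=tocab(w); x,y,Z=q[...,0],q[...,1],w[...,2]
    m=(Z>185)&(Z<202)&(x<-102)&(x>-160)&(y<95)&(y>-112)
    print(n,np.percentile(x[m],[2,10,50]))
    m=(Z>223)&(np.hypot(x+31,y-35)<9); print('button',m.sum(),np.median(Z[m]))
    m=(Z>130)&(Z<158)&(abs(y)<48)&(x<-88)&(x>-101); print('tab',m.sum(),x[m].mean())
    if n=='scene': cv2.imwrite('pics/s5.png',d['img'][:,:,::-1])
print(r.read_state()['time_s'])
E
```

```text
position: [509.9, -255.8, 226.2]
contact_force: [-9.1, 2.3, 19.7]
position: [412.7, -106.4, 315.3]
contact_force: [-0.1, -1.3, 0.0]
scene [-119.08864756 -118.0264039  -114.69480879]
button 32 231.41178895849052
tab 0 nan
top [-118.28358643 -117.91449238 -112.40089406]
button 73 231.37380208520935
tab 0 nan
20.75<stdin>:8: RuntimeWarning: Mean of empty slice.
  ret = ret.dtype.type(ret / rcount)
```

View pics/s5.png

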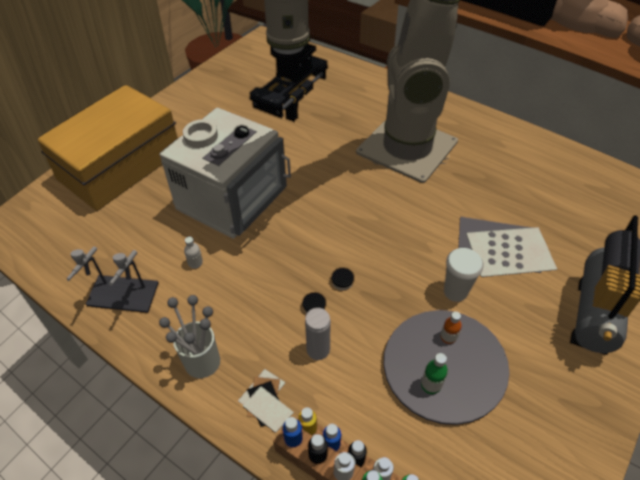

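The door is shut (cabinet around px 225,170), the button is back up at z 231.4, the arm is clear, and everything else stands where it was. Handing in.

```bash
python3 -c "
from bench import r; print(r.hand_in())"
```

```text
the job is handed in; nothing more can be done
None
```

I pushed the tray home, eased the door shut, pressed the start button to its stop and saw it spring back up, then handed the job in at about 21 s of robot time; no verdict came back.

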